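# Gauge the crumbing machine's sleeves and bar the tray

### The job

Try the sleeves on the brass gauge pin one by one, in roller order (red, yellow, green, blue, black; some may be missing), sliding each as far down as it freely goes: one that stops on the shoulder is good and goes upright on the floor of the white tray, one that slides down to the foot is worn and goes into the grey bin. When all are sorted and let go, lay the retaining bar flat across the tray, centred, grip up, its ends down in the notches of both posts; leave the shaker and the small cheese box standing by the gauge where they are.

Things in the scene. Friction and masses are not known exactly. Their poses are not given: they have to be found in the camera images.
- sleeve_red_1: red plastic spacer sleeve: tube 46 mm outside, 40 mm tall, 50 g, standing upright, both ends alike. Soft black wiper lips (no resistance) hide the bore, which is good (25 mm) or worn (30 mm): only the gauge pin tells. Origin: centre of the underside, z up along the tube. None if absent in this run (at most one of a colour is there)
- sleeve_red_2: red plastic spacer sleeve: tube 46 mm outside, 40 mm tall, 50 g, standing upright, both ends alike. Soft black wiper lips (no resistance) hide the bore, which is good (25 mm) or worn (30 mm): only the gauge pin tells. Origin: centre of the underside, z up along the tube. None if absent in this run (at most one of a colour is there)
- sleeve_yellow_1: yellow plastic spacer sleeve: tube 46 mm outside, 40 mm tall, 50 g, standing upright, both ends alike. Soft black wiper lips (no resistance) hide the bore, which is good (25 mm) or worn (30 mm): only the gauge pin tells. Origin: centre of the underside, z up along the tube. None if absent in this run (at most one of a colour is there)
- sleeve_yellow_2: yellow plastic spacer sleeve: tube 46 mm outside, 40 mm tall, 50 g, standing upright, both ends alike. Soft black wiper lips (no resistance) hide the bore, which is good (25 mm) or worn (30 mm): only the gauge pin tells. Origin: centre of the underside, z up along the tube. None if absent in this run (at most one of a colour is there)
- sleeve_green: green plastic spacer sleeve: tube 46 mm outside, 40 mm tall, 50 g, standing upright, both ends alike. Soft black wiper lips (no resistance) hide the bore, which is good (25 mm) or worn (30 mm): only the gauge pin tells. Origin: centre of the underside, z up along the tube. None if absent in this run (at most one of a colour is there)
- sleeve_blue: blue plastic spacer sleeve: tube 46 mm outside, 40 mm tall, 50 g, standing upright, both ends alike. Soft black wiper lips (no resistance) hide the bore, which is good (25 mm) or worn (30 mm): only the gauge pin tells. Origin: centre of the underside, z up along the tube. None if absent in this run (at most one of a colour is there)
- sleeve_black: black plastic spacer sleeve: tube 46 mm outside, 40 mm tall, 50 g, standing upright, both ends alike. Soft black wiper lips (no resistance) hide the bore, which is good (25 mm) or worn (30 mm): only the gauge pin tells. Origin: centre of the underside, z up along the tube. None if absent in this run (at most one of a colour is there)
- gauge: fixed brass stepped pin on a steel foot (80 mm across, 12 mm high). Heights above the table: thick part, 27.2 mm diameter, up to 45 mm; cone (the shoulder) to 49; slim part, 22 mm diameter, to 97; tapered tip to 104. A good sleeve stops on the cone, underside at about 46 mm; a worn one slides down to the foot, underside at 12 mm. Origin: centre of the foot's underside; z up along the pin
- gauge_tip (a point): centre of the top of the gauge pin, 104 mm above the table
- tray: fixed white tray, 140 mm (x) by 280 mm (y) outside, 32 mm high, walls and floor 5 mm. At y = +155 and -155 mm a metal post, 70 mm (x) by 30 mm (y), its open notch 38 mm wide along x, centred; notch floor 56 mm, cheeks 70 mm above the table. Origin: centre of the underside; z up. Long axis points away from the robot; at the left or right side
- bin: fixed grey open box for worn sleeves, outside 300 mm (its x) by 170 mm (its y) and 50 mm high, walls and floor 5 mm. Origin: centre of the underside, on the table; z up. It stands on the side opposite to the tray
- bar: loose retaining bar, about 250 g: aluminium flat 360 mm long (its x), 30 mm wide (its y), 8 mm thick, with a black grip block on top at mid length, 44 mm (x) by 18 mm (y), reaching from 8 to 40 mm above the underside. Lies flat on the table. Origin: centre of the underside, z up
- shaker: bystander: steel salt shaker, 36 mm across, 68 mm high; origin at the centre of the underside
- cheese_mini: bystander: small round wooden cheese box, 52 mm across, 28 mm high; origin at the centre of the underside

How it is judged (in metres and radians):
On the way, in this order (a step that is already met when the one before it is completed fails the run):
1. the red sleeve is tried on the gauge pin: down on the shoulder if good, on the foot if worn (((horizontal distance between sleeve_red_1 and gauge below 0.006 m and z of sleeve_red_1 in the frame of gauge below 0.053 m and angle between sleeve_red_1's own z axis and vertical below 0.15 rad) or (horizontal distance between sleeve_red_2 and gauge below 0.006 m and z of sleeve_red_2 in the frame of gauge below 0.02 m and angle between sleeve_red_2's own z axis and vertical below 0.15 rad))), for 0.1 s.
2. the yellow sleeve is tried on the gauge pin: down on the shoulder if good, on the foot if worn (((horizontal distance between sleeve_yellow_1 and gauge below 0.006 m and z of sleeve_yellow_1 in the frame of gauge below 0.02 m and angle between sleeve_yellow_1's own z axis and vertical below 0.15 rad) or (horizontal distance between sleeve_yellow_2 and gauge below 0.006 m and z of sleeve_yellow_2 in the frame of gauge below 0.053 m and angle between sleeve_yellow_2's own z axis and vertical below 0.15 rad))), for 0.1 s.
3. the green sleeve is tried on the gauge pin: down on the shoulder if good, on the foot if worn ((horizontal distance between sleeve_green and gauge below 0.006 m and z of sleeve_green in the frame of gauge below 0.02 m and angle between sleeve_green's own z axis and vertical below 0.15 rad)), for 0.1 s.
4. the blue sleeve is tried on the gauge pin: down on the shoulder if good, on the foot if worn ((horizontal distance between sleeve_blue and gauge below 0.006 m and z of sleeve_blue in the frame of gauge below 0.053 m and angle between sleeve_blue's own z axis and vertical below 0.15 rad)), for 0.1 s.
5. the black sleeve is tried on the gauge pin: down on the shoulder if good, on the foot if worn ((horizontal distance between sleeve_black and gauge below 0.006 m and z of sleeve_black in the frame of gauge below 0.053 m and angle between sleeve_black's own z axis and vertical below 0.15 rad)), for 0.1 s.
6. every sleeve present is released in its right place: good ones upright in the tray, worn ones in the bin (x of sleeve_red_1 in the frame of tray between -0.055 and 0.055 m and y of sleeve_red_1 in the frame of tray between -0.125 and 0.125 m and z of each of sleeve_red_1, sleeve_yellow_2, sleeve_blue, sleeve_black in the frame of tray below 0.015 m and angle between each of sleeve_red_1, sleeve_yellow_2, sleeve_blue, sleeve_black's own z axis and vertical below 0.2 rad and linear speed of each of sleeve_red_1, sleeve_red_2, sleeve_yellow_1, sleeve_yellow_2, sleeve_green, sleeve_blue, sleeve_black below 0.03 m/s and contact force between each of sleeve_red_1, sleeve_red_2, sleeve_yellow_1, sleeve_yellow_2, sleeve_green, sleeve_blue, sleeve_black and the fingers below 0.5 N and x of sleeve_red_2 in the frame of bin between -0.14 and 0.14 m and y of sleeve_red_2 in the frame of bin between -0.07 and 0.07 m and z of each of sleeve_red_2, sleeve_yellow_1, sleeve_green in the frame of bin below 0.04 m and x of sleeve_yellow_1 in the frame of bin between -0.14 and 0.14 m and y of sleeve_yellow_1 in the frame of bin between -0.07 and 0.07 m and x of sleeve_yellow_2 in the frame of tray between -0.055 and 0.055 m and y of sleeve_yellow_2 in the frame of tray between -0.125 and 0.125 m and x of sleeve_green in the frame of bin between -0.14 and 0.14 m and y of sleeve_green in the frame of bin between -0.07 and 0.07 m and x of sleeve_blue in the frame of tray between -0.055 and 0.055 m and y of sleeve_blue in the frame of tray between -0.125 and 0.125 m and x of sleeve_black in the frame of tray between -0.055 and 0.055 m and y of sleeve_black in the frame of tray between -0.125 and 0.125 m), for 0.2 s.
7. then the bar lies across both posts of the tray, released (z of bar in the frame of tray between 0.053 and 0.06 m and x of bar in the frame of tray between -0.008 and 0.008 m and y of bar in the frame of tray between -0.018 and 0.018 m and angle between the x axis of bar and the y axis of tray, either way round below 0.08 rad and angle between bar's own z axis and vertical below 0.06 rad and linear speed of bar below 0.02 m/s and contact force between bar and the fingers below 0.5 N), for 0.2 s.
At the end, for the whole second after the job is handed in: Every good sleeve stands upright (within 0.2 rad) on the tray's floor and every worn sleeve lies or stands inside the bin, all at rest and released; the bar lies flat in both notches, its centre within 8 mm across and 18 mm along the tray's middle, aligned within 0.08 rad (all of step 6 and all of step 7); the robot touches nothing.
It fails at once if the shaker or the small cheese box is moved more than 50 mm (distance of any of cheese_mini, shaker from where it was at the start of the episode above 0.05 m).
Of sleeve_red_1, sleeve_red_2 only 1 to 1 are there at a start; the rules pass over those that are not, and their reading is None.
Of sleeve_yellow_1, sleeve_yellow_2 only 1 to 1 are there at a start; the rules pass over those that are not, and their reading is None.
Of sleeve_green, sleeve_blue, sleeve_black only 1 to 3 are there at a start; the rules pass over those that are not, and their reading is None.
At some moment in a run one of sleeve_red_1, sleeve_red_2, sleeve_yellow_1, sleeve_yellow_2, sleeve_green, sleeve_blue, sleeve_black may be knocked a few centimetres aside while the robot is not near it.
It also fails if it takes over 210 s, if anything falls off the work surface, if the arm or the gripper's body presses on something with over 40 N, if the wrist force passes 120 N, or if a joint passes its speed limit or range.

### The arm

A 6-joint arm with a two-finger parallel gripper is mounted at the origin on the work surface. World frame = base frame: x ahead of the robot, y to its left, z up, the work surface at z = 0. Lengths are in m, angles in degrees, forces in N, time in s.
With the tool pointing down it reaches from about 0.4 to 0.825 m from the base axis. Payload 7 kg.
Tool frame: the origin (TCP) lies midway between the tips of the shut fingers; the grasp point (between the pads) lies 19 mm behind it; z points along the fingers, y is the line along which they close (so a half turn about z gives the same grasp; the last joint's range is limited). The gripper opens to 88 mm and grips with 3 to 60 N. Pads are 19 mm wide; open, the fingers measure 130 mm over their backs; the gripper's body (78 mm by 193 mm) begins 47 mm behind the grasp point.
Start: joints at [93.111, 20.546, 0.682, 0, -70.136, -16.507], TCP at [0.156, 0.657, 0.227] pointing down, gripper open.
Joint ranges: [-176.03, 176.03], [-82.01, 121.73], [-58.28, 71.71], [-173.87, 95.51], [-174.79, -0.11], [-173.66, 173.66]. Speed limits (degrees/s): [136.94, 136.94, 172.46, 180, 180, 180].

### API

Orientations are given as a 3x3 rotation matrix whose columns are the frame's x, y, z axes.
In Python, from rig import robot gives the robot as it stands. Calls block until the motion is done:
- robot.goto(position, orientation): joint-space move of the TCP to a pose.
- robot.servo_line(position, ori=None, speed=0.15): straight line of the TCP; ori=None keeps the orientation; speed is the mean speed in m/s.
- robot.movej(angles): joint-space move.
- robot.move_gripper(opening): opening from 0.0 (shut) to 1.0 (fully open); the grip force is fixed at half the most; returns when the fingers have stopped.
- robot.dwell(seconds).
- robot.ik(position, orientation): joint angles nearest the present ones, or None.
- robot.grab_frame(name): name is "scene" or "top" or "wrist"; returns (picture, depth): 480x640x3 uint8, red, green, blue; 480x640 float32, m along the optical axis (not along the pixel's ray), 0 where there is no reading.
- robot.camera_info(name): a dict with "vfov" (degrees; the focal length in pixels is half the picture's height over the tangent of half this angle, whatever the lens; pixels are square), "cx", "cy" (the principal point, pixels), "view" (4x4, takes a point from world to camera coordinates); the wrist camera has in their place "T_tool_cam" (4x4, takes a point from camera to tool coordinates, whose origin is the TCP and whose axes are the flange's). Camera axes: x right, y down, z forward; pixel columns grow to the right and rows downward; lengths in m; the calibration is good to about 2 mm. The wrist camera is an equidistant fisheye: a pixel r from the principal point sees the ray r / f radians off the axis. A picture is of the moment at which its call begins: read the wrist's pose just before it. camera_info takes no time and is no camera call.
A pose or a line that the arm cannot do raises robot.Unreachable and nothing moves.
- robot.job_done(): hands the job in; it is judged then, once.
Readings, each from a call of its own:
- robot.read_t(): time.
- robot.read_qpos(): joint angles.
- robot.read_qvel(): joint speeds.
- robot.read_effort(): joint torques, N m.
- robot.read_position(): TCP position.
- robot.read_tcp_rot(): TCP orientation.
- robot.read_force(): force on the tool from outside, world axes, zero at the start.
- robot.read_ft_torque(): the same for the moment, N m.
- robot.read_grip_width(): opening from 0.0 (shut) to 1.0 (fully open).
- robot.read_finger_force(): force on a finger pad.
Only numpy, scipy, OpenCV 4.12 (cv2) and the standard library are available. Lean on these libraries where they do the work, as an engineer would, in place of code of your own. Each camera call takes 0.05 s, during which the arm holds its last target. There are 200 camera calls.

## Working session

There is one attempt and no reset: what is moved stays moved. The work goes in short steps, each a Python script; the robot and the scene stay as the last script left them, time stands still between calls to the robot, and variables do not carry over. Pictures are saved under pics/ and viewed, at most 14 in all, crops included, and the job is handed in when it is done.

```bash
ls; mkdir -p pics
python3 - <<'E'
from rig import robot
import cv2,numpy as np
for n in ("top","scene"):
    p,d=robot.grab_frame(n); cv2.imwrite(f"pics/{n}0.png",p[:,:,::-1]); np.save(f"{n}0.npy",d)
    print(n,robot.camera_info(n))
print(robot.camera_info("wrist"),robot.read_tcp_rot(),robot.read_t())
E
```

```text
pics
top {'vfov': 45.10629939188668, 'cx': 318.36515316259715, 'cy': 244.55286317464714, 'view': array([[-2.11017570e-02, -9.99771163e-01, -3.51246935e-03,
        -3.34523541e-03],
       [-9.89366073e-01,  2.13875807e-02, -1.43865719e-01,
         5.54633481e-01],
       [ 1.43907921e-01,  4.39298555e-04, -9.89590985e-01,
         1.28757455e+00],
       [ 0.00000000e+00,  0.00000000e+00,  0.00000000e+00,
         1.00000000e+00]])}
scene {'vfov': 49.33910808148465, 'cx': 316.5807046158683, 'cy': 239.43857724097901, 'view': array([[-0.79704085,  0.60380513,  0.01205181,  0.46131874],
       [ 0.43314493,  0.5854428 , -0.68530446, -0.16605977],
       [-0.42084599, -0.54099546, -0.72815696,  1.28305927],
       [ 0.        ,  0.        ,  0.        ,  1.        ]])}
{'vfov': 65.70646984690485, 'cx': 316.34627823869926, 'cy': 240.6129668999578, 'T_tool_cam': array([[ 2.03030196e-03, -9.65533493e-01, -2.60270920e-01,
         6.90398609e-02],
       [ 9.99997891e-01,  1.87976360e-03,  8.27303177e-04,
         6.24845939e-04],
       [-3.09541125e-04, -2.60272050e-01,  9.65535273e-01,
        -1.57748734e-01],
       [ 0.00000000e+00,  0.00000000e+00,  0.00000000e+00,
         1.00000000e+00]])} [[ 9.72770009e-01 -2.31772447e-01 -2.07860258e-04]
 [-2.31772494e-01 -9.72768866e-01 -1.49813511e-03]
 [ 1.45026452e-04  1.50551719e-03 -9.99998856e-01]] 0.1
```

View pics/top0.png

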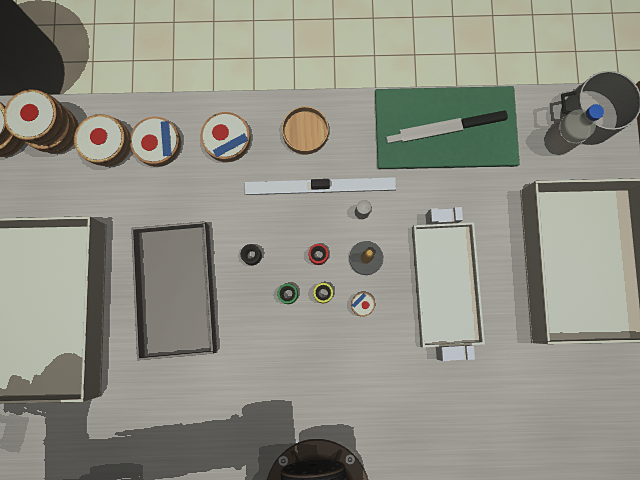

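View pics/scene0.png

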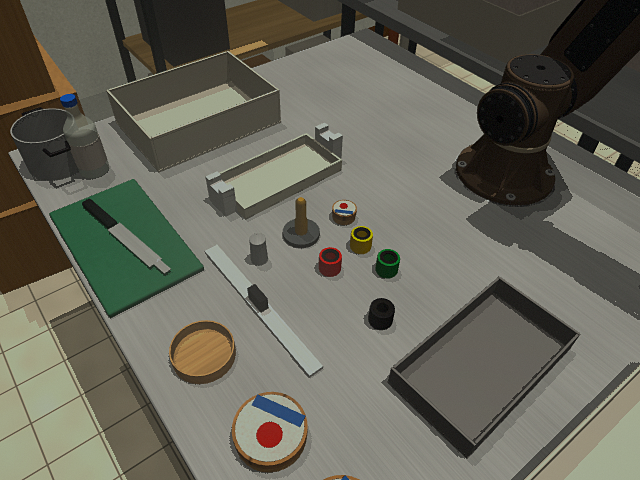

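Top view: red (318,254), yellow (324,292), green (288,293) and black (251,254). Blue is absent. The gauge is at (366,257), shaker at (363,209), cheese box at (363,304), bar grip at (320,184), tray around (447,285), and bin around (175,290). The scene view agrees with this.

```bash
cat > h.py <<'E'
from rig import robot
import cv2,numpy as np
def cloud(name,d=None,grab=True):
    """world points HxWx3 (nan if none), picture"""
    ci=robot.camera_info(name)
    if name=="wrist":
        R,t=np.array(robot.read_tcp_rot()),np.array(robot.read_position())
    p=None
    if d is None: p,d=robot.grab_frame(name)
    f=240/np.tan(np.radians(ci["vfov"]/2))
    v,u=np.mgrid[0:480,0:640].astype(float); x=(u-ci["cx"])/f; y=(v-ci["cy"])/f
    if name=="wrist":
        r=np.hypot(x,y)+1e-9; s=np.tan(np.minimum(r,1.5))/r; x,y=x*s,y*s
    P=np.stack([x*d,y*d,d],-1).astype(float); P[d<=0]=np.nan
    if name=="wrist":
        T=ci["T_tool_cam"]; P=P@T[:3,:3].T+T[:3,3]; W=P@R.T+t
    else:
        V=ci["view"]; W=(P-V[:3,3])@V[:3,:3]
    return W,p
E
python3 - <<'E'
from h import *
pt={}
for n in ("top","scene"):
    W,_=cloud(n,np.load(n+"0.npy"))
    im=cv2.imread(f"pics/{n}0.png")
    tb=W[(np.abs(W[...,2])<.01)]; print(n,"table z med",np.median(tb[:,2]),"std",tb[:,2].std())
    pt[n]=W
W=pt["top"]
def reg(W,c,r,z0,z1):
    m=(np.hypot(W[...,0]-c[0],W[...,1]-c[1])<r)&(W[...,2]>z0)&(W[...,2]<z1)
    return W[m]
px=dict(red=(318,254),yel=(324,292),grn=(288,293),blk=(251,254),gauge=(366,257),shk=(363,207),chs=(363,303),grip=(320,183))
hs=dict(red=.04,yel=.04,grn=.04,blk=.04,gauge=.104,shk=.068,chs=.028,grip=.04)
for k,(u,v) in px.items():
    c=np.nanmedian(W[v-4:v+5,u-4:u+5,:2].reshape(-1,2),0)
    for n in pt:
        q=reg(pt[n],c,.045,hs[k]-.006,hs[k]+.006)
        if len(q)<3: print(k,n,'few',c);continue
        (cx,cy),(w,h),a=cv2.minAreaRect(q[:,:2].astype(np.float32))
        print(k,n,len(q),np.round([cx,cy,w,h,a,np.median(q[:,2])],4))
# pin axis, bar, tray, bin
for n,W in pt.items():
  m=(W[...,2]>.004)&(W[...,2]<.012)&(W[...,0]>.65)&(np.abs(W[...,1])<.22)
  q=W[m];print("bar",n,len(q),cv2.minAreaRect(q[:,:2].astype(np.float32)))
  for nm,s,z0,z1 in(("trayrim",-1,.026,.038),("posts",-1,.062,.078),("bin",1,.044,.056)):
    y=W[...,1]*s
    m=(W[...,2]>z0)&(W[...,2]<z1)&(y>.15)&(y<(.36 if s<0 else .46))&(W[...,0]>.25)&(W[...,0]<.74)
    k,lab,st,cen=cv2.connectedComponentsWithStats(m.astype(np.uint8))
    for i in range(1,k):
      if st[i,4]>25: q=W[lab==i];print(nm,n,st[i,4],[np.round(t,4) for t in cv2.minAreaRect(q[:,:2].astype(np.float32))],np.median(q[:,2]).round(4))
E
```

```text
top table z med 0.0001572197306589394 std 0.0036567035615757276
scene table z med -0.0009662745884572683 std 0.0029024317500102245
red top 225 [ 5.34300e-01 -1.39000e-02  4.15000e-02  4.39000e-02  8.84358e+01
  3.97000e-02]
red scene 269 [ 0.5355 -0.0134  0.0454  0.043   4.667   0.0386]
yel top 231 [ 4.44500e-01 -2.23000e-02  4.32000e-02  4.33000e-02  8.85493e+01
  3.94000e-02]
yel scene 249 [ 4.46500e-01 -2.23000e-02  4.46000e-02  4.44000e-02  8.11638e+01
  3.86000e-02]
grn top 234 [4.43900e-01 5.73000e-02 4.35000e-02 4.35000e-02 8.96846e+01 3.95000e-02]
grn scene 277 [4.46100e-01 5.92000e-02 4.59000e-02 4.44000e-02 6.32911e+01 3.85000e-02]
blk top 229 [5.37600e-01 1.42400e-01 4.45000e-02 4.37000e-02 4.41435e+01 3.97000e-02]
blk scene 347 [ 0.5382  0.1432  0.0451  0.0448 31.7877  0.0386]
gauge top 54 [ 0.5264 -0.1249  0.0192  0.018  13.9473  0.1021]
gauge scene 52 [ 0.5281 -0.1235  0.0179  0.0174 13.7008  0.101 ]
shk top 114 [ 6.35900e-01 -1.19600e-01  2.88000e-02  3.12000e-02  6.97874e+01
  6.51000e-02]
shk scene 97 [ 6.37700e-01 -1.16300e-01  2.98000e-02  2.85000e-02  5.16935e+01

[... 1010 characters left out ...]
 0.0487
bar scene 3611 ((0.778204083442688, -0.020020917057991028), (0.27941516041755676, 0.4430660009384155), 8.537796974182129)
trayrim scene 637 [array([ 0.4607, -0.2928]), array([0.339 , 0.1157]), np.float64(3.6661)] 0.0302
posts scene 75 [array([ 0.3061, -0.3417]), array([0.0336, 0.0189]), np.float64(0.6424)] 0.0674
posts scene 79 [array([ 0.3042, -0.2886]), array([0.0335, 0.0201]), np.float64(1.5135)] 0.0679
posts scene 98 [array([ 0.6162, -0.3319]), array([0.0316, 0.0196]), np.float64(0.5796)] 0.0681
posts scene 101 [array([ 0.615 , -0.2783]), array([0.0327, 0.0207]), np.float64(5.0546)] 0.0682
bin scene 1770 [array([0.4589, 0.3191]), array([0.302 , 0.1709]), np.float64(3.9496)] 0.048
```

```bash
cat >> h.py <<'E'
RY=np.array([[1,0,0],[0,-1,0],[0,0,-1.]])          # fingers close along world y
def rot(deg):                                       # RY turned about world z
    a=np.radians(deg);c,s=np.cos(a),np.sin(a)
    return np.array([[c,-s,0],[s,c,0],[0,0,1]])@RY
VH=.07                                              # viewing height of the TCP above an object's top
def measure(top,c,rad=.04,band=.004,save=None):
    W,p=cloud("wrist")
    if save: cv2.imwrite(save,p[:,:,::-1])
    m=(np.hypot(W[...,0]-c[0],W[...,1]-c[1])<rad)&(np.abs(W[...,2]-top)<band)
    q=W[m]
    if len(q)<30: return None,len(q),None
    h=cv2.convexHull((q[:,:2]*1e3).astype(np.float32)); M=cv2.moments(h)
    return np.array([M['m10'],M['m01']])/M['m00']/1e3,2*np.sqrt(M['m00']/np.pi),np.median(q[:,2])
def at(xy,z,o=RY): robot.goto([xy[0],xy[1],z],o)
def line(xy,z,o=None,speed=.15): robot.servo_line([xy[0],xy[1],z],o,speed)
def tcp(): return np.array(robot.read_position())
E
python3 - <<'E'
from h import *
robot.move_gripper(.8)
red=np.array([.535,-.0137]); pin=np.array([.527,-.1243])
at(pin,.22); at(pin,.104+VH)
robot.dwell(.2); print("pin",measure(.104,pin,.03,.0025,"pics/wpin.png"),measure(.104,pin,.03,.005),tcp())
at(red,.2); at(red,.04+VH); robot.dwell(.2)
for i in range(2): print("red",measure(.04,red,save="pics/wred.png"),tcp())
print(robot.read_qpos(),robot.read_force(),robot.read_t())
a=cv2.imread("pics/wpin.png");b=cv2.imread("pics/wred.png")
cv2.imwrite("pics/w2.png",np.hstack([a,b])[:, :][::2,::2])
E
```

```text
pin (array([ 0.52436324, -0.12602941]), np.float64(15.11220731801082), np.float64(0.10334350410945142)) (array([ 0.52433504, -0.12588717]), np.float64(18.511357898760895), np.float64(0.10268243322299041)) [ 0.527734   -0.12424674  0.17530978]
red (array([ 0.53334012, -0.01411952]), np.float64(45.11821541422641), np.float64(0.03973745535186021)) [ 0.53622622 -0.01357081  0.11185594]
red (array([ 0.53326098, -0.0140981 ]), np.float64(45.17999933599469), np.float64(0.039734430238029944)) [ 0.5359536  -0.01354841  0.11157298]
[ 1.95230937e+01  1.35650403e+01 -2.58004360e+01  1.53413132e-02
 -5.04741040e+01  7.04705771e+01] [ 1.07910553 -0.66556006 -0.07885699] 5.5833
```

View pics/w2.png

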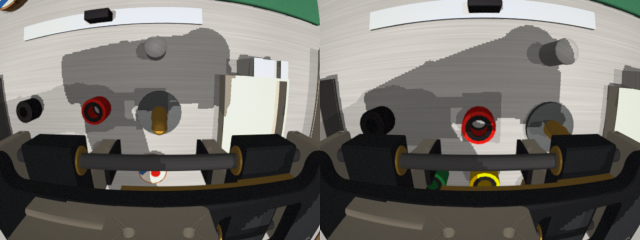

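The left half shows the pin view (full-resolution position about (320,240)). The right half shows red in view at about (316,250). Nothing is blocking either. Next I grip and release red once to calibrate the camera-to-grip offset.

Run:
```python
from h import *
m=np.array([.5333,-.0141])
line(m,.06); line(m,.018,speed=.08); robot.dwell(.3); t0=tcp()
robot.move_gripper(0); t1=tcp(); w=robot.read_grip_width(); robot.dwell(.2); print("grip",t0,t1,w,robot.read_finger_force(),robot.read_force())
robot.move_gripper(.8); line(m,.04+VH); robot.dwell(.6)
for i in range(3): print("red",measure(.04,m),tcp())
print(robot.read_t())
```

```text
grip [ 0.53354319 -0.01403991  0.01839372] [ 0.53327995 -0.01410241  0.01801287] 0.5188359374394098 30.000129276886582 [-0.59493595  0.40695111  0.84658013]
red (array([ 0.53328447, -0.01479832]), np.float64(45.25387651319427), np.float64(0.03972982379386)) [ 0.53329124 -0.01410979  0.10997019]
red (array([ 0.53315978, -0.01479232]), np.float64(45.33561270976691), np.float64(0.03975697845473123)) [ 0.53333818 -0.01407929  0.11001649]
red (array([ 0.53327213, -0.01482057]), np.float64(45.285952688324805), np.float64(0.03972712940204701)) [ 0.53332256 -0.01408856  0.11004321]
9.9667
```

```bash
cat >> h.py <<'E'
EY=.0007                                            # tool-y camera error found on red
H=.018                                              # TCP above the sleeve's underside in the grasp
def pick(c,yaw=0,opening=.8):
    """view, measure and grip the sleeve near c; lift it"""
    o=rot(yaw)
    robot.move_gripper(opening)
    at(c,.11,o); robot.dwell(.5)
    m,d,z=measure(.04,c,.04)
    print("sleeve",m,d,z)
    assert m is not None and 43<d<47.5
    m=m-o[:2,1]*EY
    line(m,.05,o); line(m,H,speed=.08); robot.dwell(.15)
    robot.move_gripper(0); w=robot.read_grip_width(); print("grip",w)
    assert .48<w<.56
    line(m,.16,speed=.25)
    return w
def insert(pin):
    """pin: TCP target; lowers the held sleeve on the pin, lets go, tells the state"""
    at(pin,.16); line(pin,.135); robot.dwell(.4); f0=robot.read_force()[2]
    for z in (.122,.116,.11,.1,.085,.069):
        line(pin,z,speed=.08); f=np.array(robot.read_force()); f[2]-=f0
        if abs(f[2])>8 or np.hypot(*f[:2])>12: print("FORCE",z,f); return None
    print("lowered",f,tcp())
    robot.move_gripper(.8); robot.dwell(.5)
    robot.move_gripper(.4); w=robot.read_grip_width(); print("feel",w)
    return w
E
python3 - <<'E'
from h import *
pin=np.array([.5243,-.126])
at(pin,.104+VH); robot.dwell(.7)
ms=[measure(.104,pin,.03,.0025)[0] for i in range(3)]; print(ms,tcp())
pin=np.mean(ms,0)-RY[:2,1]*EY; np.save("pin.npy",pin); print("pin tcp",pin)
pick(np.array([.5333,-.0141]))
print(insert(pin))
p,d=robot.grab_frame("scene"); cv2.imwrite("pics/s1.png",p[120:360,160:480,::-1].repeat(2,0).repeat(2,1)); print(robot.read_t())
E
```

```text
[array([ 0.52423797, -0.12598951]), array([ 0.52428957, -0.12613512]), array([ 0.52403842, -0.12585584])] [ 0.52430408 -0.12601389  0.17404671]
pin tcp [ 0.52418865 -0.12529349]
sleeve [ 0.53318231 -0.01474674] 45.352374382216766 0.03971186581264844
grip 0.5212987736890426
lowered [-0.58885746 -1.10625752 -0.12375784] [ 0.52395881 -0.12537558  0.06879938]
feel 0.40325597611251873
0.40325597611251873
20.275
```

View pics/s1.png

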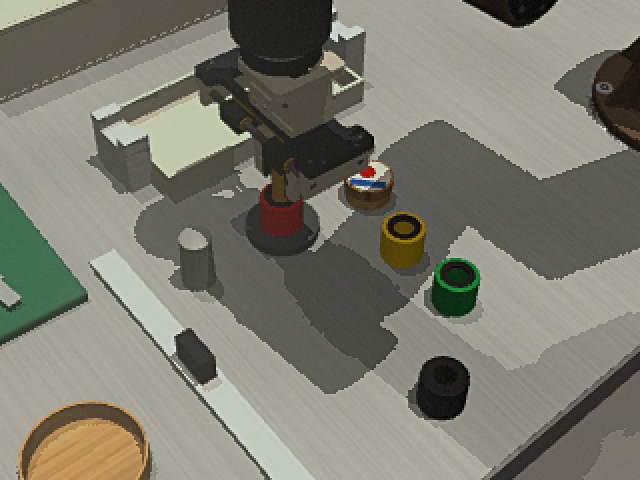

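Red is on the foot at (282,215), so it is worn. Now I bin it and try yellow.

```bash
cat >> h.py <<'E'
BIN=np.array([.459,.319]); TRAY=np.array([.4595,-.3103]); TA=1.7; BA=3.9
def off(c,deg,d): return c+d*np.array([np.cos(np.radians(deg)),np.sin(np.radians(deg))])
def sort(worn,pin,slot):
    """take the sleeve off the pin and put it at slot (m along the tray's or bin's long axis)"""
    robot.move_gripper(.8)
    z,h=(.042,.030) if worn else (.066,.020)
    line(pin,z,speed=.1); robot.dwell(.2)
    robot.move_gripper(0); w=robot.read_grip_width(); print("regrip",w,robot.read_force())
    assert .48<w<.58
    line(pin,.175,speed=.2)
    c,a=(off(BIN,BA,slot),BA) if worn else (off(TRAY,TA,slot),TA)
    at(c,.175,rot(a)); line(c,.06+h,speed=.25); line(c,.005+h+.0015,speed=.08); robot.dwell(.3)
    print("grip at place",robot.read_grip_width(),tcp())
    robot.move_gripper(.7); robot.dwell(.2); line(c,.15,speed=.25)
E
python3 - <<'E'
from h import *
pin=np.load("pin.npy")
sort(True,pin,.09)
y=np.array([.4455,-.0223]); 
at(y,.2,rot(90)); print(robot.read_qpos())
pick(y,90); print(insert(pin),robot.read_t())
p,d=robot.grab_frame("scene"); cv2.imwrite("pics/s2.png",p[:,:,::-1])
E
```

```text
regrip 0.5093563959184383 [-0.64636083  0.48442117  2.53117084]
grip at place 0.5147888788700686 [0.54885394 0.32520451 0.03663095]
[ 2.26209309e+01 -3.34155165e-01 -2.90409696e+01  1.38962153e-03
 -6.13302461e+01  1.57351338e+02]
sleeve [ 0.44317372 -0.02271428] 45.265644793559545 0.03972936294988652
grip 0.5171163062768126
lowered [ 0.32486091  0.42183296 -0.47946175] [ 0.52392694 -0.12534865  0.06879906]
feel 0.5171132356351548
0.5171132356351548 38.6833
```

View pics/s2.png

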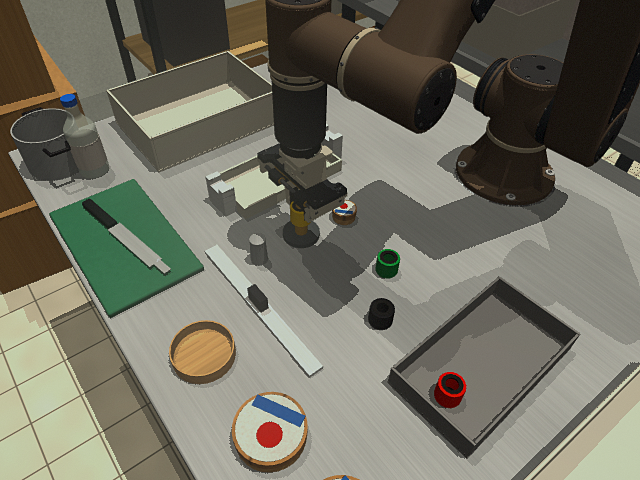

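Yellow sits high on the shoulder, so it is good. Red is standing in the bin at (450,388). Next I tray yellow and try green.

Run:
```python
from h import *
pin=np.load("pin.npy")
sort(False,pin,-.08)
g=np.array([.4445,.0582]); 
at(g,.2); pick(g); print(insert(pin),robot.read_t())
p,d=robot.grab_frame("scene"); cv2.imwrite("pics/s3.png",p[:,:,::-1])
```

```text
regrip 0.5189426831691359 [-0.05587501 -0.06973704 -0.32884395]
grip at place 0.5126082469916714 [ 0.37973174 -0.31272512  0.02682551]
sleeve [0.44296873 0.05812133] 45.21135897516955 0.03971053234785727
grip 0.5154640781958738
lowered [-0.07040899  0.11070693  0.60125101] [ 0.52393598 -0.12535878  0.0687956 ]
feel 0.400045612158433
0.400045612158433 55.6833
```

View pics/s3.png

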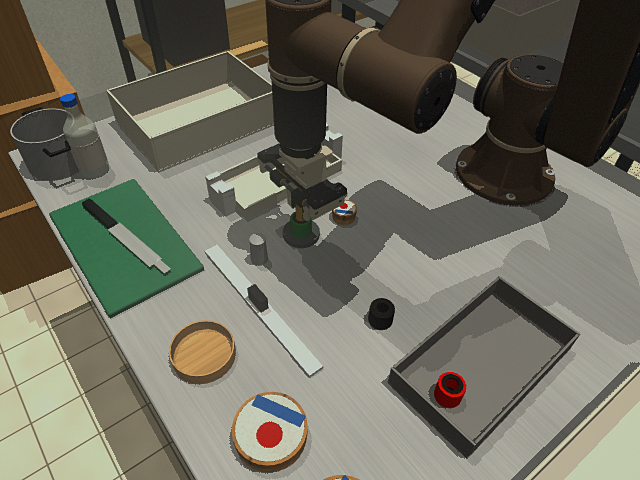

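Green is down on the foot at (300,230), so it is worn. It goes in the bin, then black.

Run:
```python
from h import *
pin=np.load("pin.npy")
sort(True,pin,-.03)
b=np.array([.537,.1428]); 
at(b,.2); pick(b); print(insert(pin),robot.read_t())
p,d=robot.grab_frame("scene"); cv2.imwrite("pics/s4.png",p[:,:,::-1])
```

```text
regrip 0.5116889861810979 [-0.03867265 -0.44762887  2.14349914]
grip at place 0.5071068498408332 [0.42920246 0.31713814 0.03688131]
sleeve [0.53577414 0.14224105] 45.17233613405699 0.03971645891374312
grip 0.5179092324539327
lowered [ 0.1857356  -0.09526442 -0.04668223] [ 0.52403744 -0.12535071  0.06882403]
feel 0.5150463588269633
0.5150463588269633 73.1667
```

View pics/s4.png

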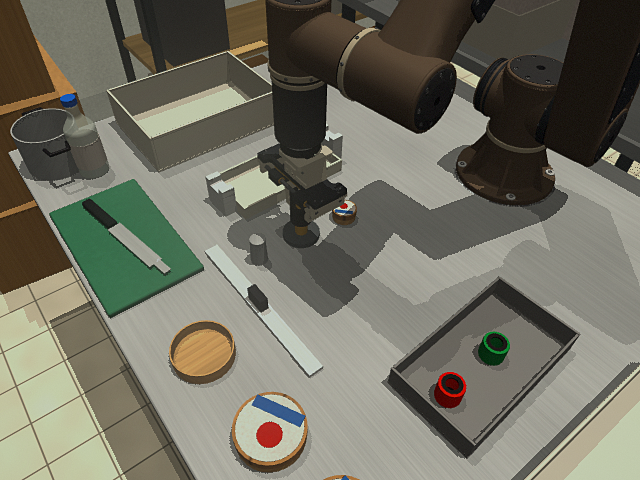

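Black stays up on the shoulder, so it is good. Green and red are both in the bin. Next I tray black and measure the bar and tray.

Run:
```python
from h import *
pin=np.load("pin.npy")
sort(False,pin,.06)
robot.move_gripper(.7)
g=np.array([.7015,-.0217]); o=rot(-90)
# view tray posts with the wrist from above
at(TRAY-[.05,0],.24,rot(TA)); robot.dwell(.6)
W,p=cloud("wrist"); cv2.imwrite("pics/wtray.png",p[:,:,::-1])
def rects(W,z0,z1,box,n=40):
    m=(W[...,2]>z0)&(W[...,2]<z1)&(W[...,0]>box[0])&(W[...,0]<box[1])&(W[...,1]>box[2])&(W[...,1]<box[3])
    k,lab,st,_=cv2.connectedComponentsWithStats(m.astype(np.uint8))
    for i in range(1,k):
        if st[i,4]>n:
            q=W[lab==i]; r=cv2.minAreaRect((q[:,:2]*1e3).astype(np.float32)); print(st[i,4],[np.round(t,1) for t in r],np.median(q[:,2]).round(4))
print("tray posts");rects(W,.064,.076,(.2,.7,-.45,-.2))
print("sleeves in tray");rects(W,.040,.050,(.3,.6,-.37,-.25),100)
at(g,.2,o); at(g,.11,o); robot.dwell(.6); print(tcp(),robot.read_qpos())
W,p=cloud("wrist"); cv2.imwrite("pics/wbar.png",p[:,:,::-1])
print("grip");rects(W,.036,.044,(.66,.74,-.07,.03))
print("flat");rects(W,.0055,.0105,(.66,.74,-.25,.2))
T,p=cloud("top"); cv2.imwrite("pics/t1.png",p[:,:,::-1])
print("posts top");rects(T,.062,.078,(.2,.7,-.45,-.2));print(robot.read_t())
cv2.imwrite("pics/w3.png",np.hstack([cv2.imread("pics/wtray.png"),cv2.imread("pics/wbar.png")])[::2,::2])
```

```text
regrip 0.5150314615508017 [-0.83877063 -0.456628    0.53668421]
grip at place 0.5167408855423793 [ 0.51966534 -0.30854398  0.02685791]
tray posts
294 [array([ 603.2, -279.5]), array([15.6, 16.3]), np.float64(1.8)] 0.0696
299 [array([ 605.2, -333.6]), array([16. , 16.2]), np.float64(1.1)] 0.0694
sleeves in tray
232 [array([ 597.4, -307. ]), array([ 2.4, 70.2]), np.float64(1.5)] 0.0451
1374 [array([ 518.8, -309.3]), array([45.5, 44.9]), np.float64(7.5)] 0.0447
1254 [array([ 379.6, -313.4]), array([45.5, 43.7]), np.float64(2.1)] 0.0447
291 [array([ 317.3, -315.2]), array([ 2.6, 69.8]), np.float64(1.3)] 0.0458
[ 0.7015379  -0.02164794  0.11020385] [ 1.40919314e+01  2.77599361e+01 -3.83980728e+00  1.03628811e-03
 -5.83872686e+01 -1.40880201e+01]
grip
1727 [array([700. , -22.1]), array([17. , 43.7]), np.float64(0.6)] 0.0395
flat
11122 [array([700.6, -82.7]), array([ 30.5, 230.5]), np.float64(0.7)] 0.0076
1040 [array([698.6,  76.7]), array([29.4, 29.8]), np.float64(0.9)] 0.0076
posts top
106 [array([ 615.2, -332.9]), array([30.9, 17.8]), np.float64(2.5)] 0.0684
105 [array([ 613.4, -279. ]), array([29.9, 16.9]), np.float64(1.5)] 0.0695
114 [array([ 303.7, -287.6]), array([16.5, 28.3]), np.float64(89.1)] 0.0692
110 [array([ 304.8, -341.7]), array([28.6, 16.9]), np.float64(1.4)] 0.0692
83.8417
```

View pics/w3.png

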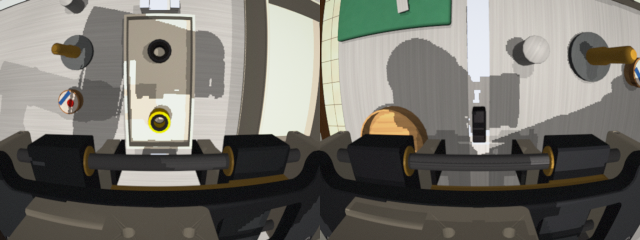

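View pics/t1.png

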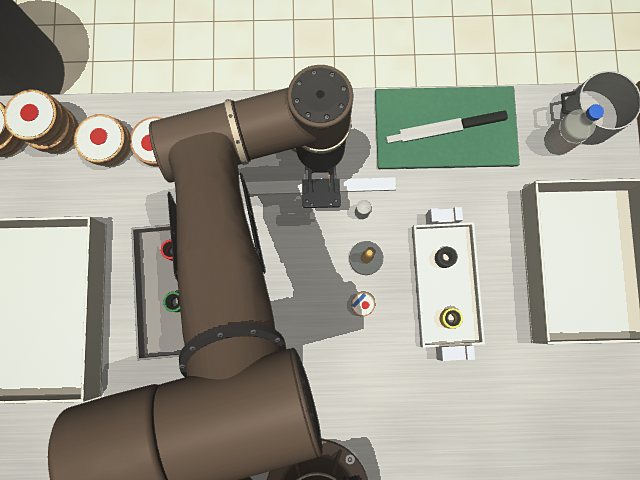

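Both good sleeves stand upright in the tray: black at (446,257) and yellow at (452,318). The bar grip is visible below the gripper. Next I place the bar.

Run:
```python
from h import *
o=rot(-90+.7); g=np.array([.7007,-.0221])
line(g,.06,o); line(g,.012,speed=.08); robot.dwell(.3); robot.move_gripper(0)
print("grip",robot.read_grip_width(),tcp(),robot.read_force())
line(g,.24,speed=.2); print("lifted",robot.read_grip_width(),robot.read_force())
t=np.array([.458,-.3104])
at(t,.24,rot(1.68)); line(t,.11,rot(1.68)); robot.dwell(.5)
W,p=cloud("wrist"); cv2.imwrite("pics/wplace.png",p[::1,:,::-1])
for s,(a,b) in (("far",(.62,.655)),("near",(.27,.30)),("mid",(.5,.58))):
    m=(W[...,0]>a)&(W[...,0]<b)&(abs(W[...,1]-t[1])<.03)&(abs(W[...,2]-.106)<.012); q=W[m]
    if len(q)>20: print(s,len(q),q.mean(0).round(4),q[:,1].min(),q[:,1].max())
print(tcp(),robot.read_force(),robot.read_t())
```

```text
grip 0.20669800014890732 [ 0.70073686 -0.02206183  0.01194868] [0.46471499 0.14222403 0.3079771 ]
lifted 0.20062634388015022 [-0.4216555   0.44320237 -2.35559582]
mid 12343 [ 0.5396 -0.3084  0.1058] -0.32455581686442564 -0.2922837770856807
[ 0.45800821 -0.3104151   0.11008818] [-0.96469412 -0.64870123 -2.26804696] 90.8
```

View pics/wplace.png

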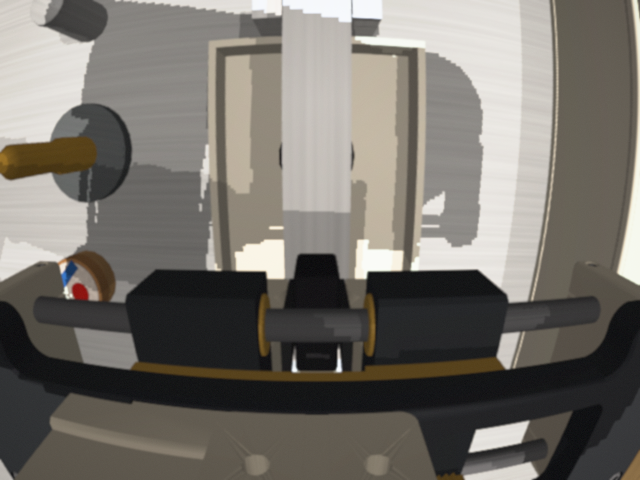

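The bar (columns 282–352) is centred over the far post (252–382). Lowering it now.

Run:
```python
from h import *
t=np.array([.458,-.3104]); f0=robot.read_force()[2]
for z in (.085,.075,.071,.0695,.0685):
    line(t,z,speed=.05); robot.dwell(.2); df=robot.read_force()[2]-f0; print(z,tcp()[2],df)
    if df>6: break
robot.move_gripper(.5); robot.dwell(.3); line(t,.2,speed=.15)
at([.45,0.05],.3); robot.dwell(.5)
T,p=cloud("top"); cv2.imwrite("pics/t2.png",p[:,:,::-1])
m=(abs(T[...,2]-.064)<.004)&(T[...,0]>.26)&(T[...,0]<.66)&(abs(T[...,1]+.31)<.03); q=T[m]
print(cv2.minAreaRect((q[:,:2]*1e3).astype(np.float32)),np.median(q[:,2]))
for x in (.29,.35,.42,.5,.56,.63):
    s=q[abs(q[:,0]-x)<.015]; print(x,np.median(s[:,1:],0),s[:,1].min(),s[:,1].max())
S,p=cloud("scene"); cv2.imwrite("pics/s5.png",p[100:260,180:400,::-1].repeat(3,0).repeat(3,1))
g=T[(abs(T[...,2]-.096)<.005)&(abs(T[...,1]+.31)<.03)&(abs(T[...,0]-.46)<.05)];print("grip",np.median(g,0),robot.read_t())
```

```text
0.085 0.08531488028407165 -0.12813726904584888
0.075 0.07510184167296446 -0.9560336435112178
0.071 0.07105293624434468 -0.7530039695239341
0.0695 0.06952128144184924 0.3549238382781925
0.0685 0.06847941964341378 0.9959324549082311
((458.4707946777344, -310.07470703125), (59.93184280395508, 360.6029052734375), 89.96660614013672) 0.06355119532673617
0.29 [-0.31340178  0.06311891] -0.3399478437108241 -0.28001304250358877
0.35 [-0.31374605  0.06332604] -0.32873033605921836 -0.2981674000957772
0.42 [-0.31102141  0.06357219] -0.32712765862846077 -0.2961099977334703
0.5 [-0.30973595  0.06373566] -0.32485876454082874 -0.29421953343492985
0.56 [-0.30825617  0.06352691] -0.3232491064302333 -0.2925883058934548
0.63 [-0.30957707  0.0636805 ] -0.33966936030726064 -0.28113523422016573
grip [ 0.45758795 -0.31020555  0.09495973] 97.55
```

View pics/s5.png

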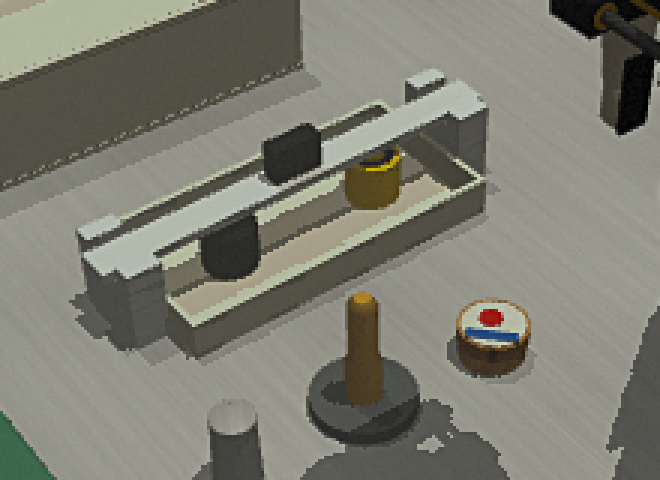

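View pics/t2.png

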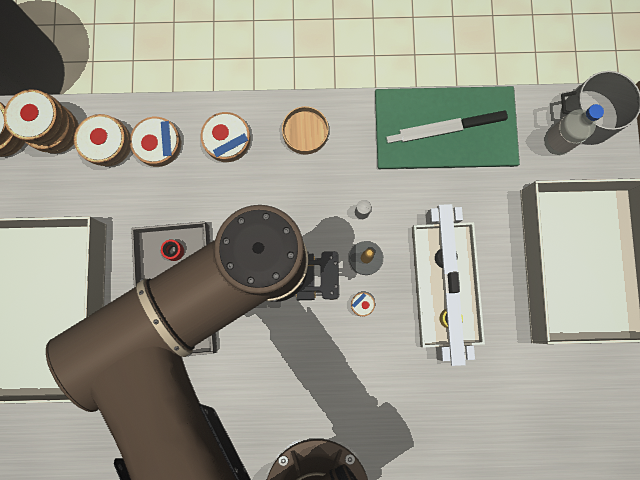

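The bar lies flat in both notches: its top is at 64 mm and its centre is within 2 mm of the tray's middle. Black and yellow stand upright under it. Red is in the bin, and the shaker and cheese box are where they started. Handing in.

```bash
python3 -c "
from rig import robot
print(robot.job_done(),robot.read_t())"
```

```text
the job is handed in; nothing more can be done
the job is handed in; nothing more can be done
```

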